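Run the hold-to-run coffee grinder

ROBOT

A 6-joint arm with a two-finger parallel gripper is mounted at the origin on a cart in front of the work surface, level with it; the furniture and walls round the work are solid. World frame = base frame: x ahead of the robot, y to its left, z up, the work surface at z = 0. Lengths are in mm, angles in rad, forces in N, time in s.
With the tool pointing down it reaches from about 300 to 775 mm from the base axis. Payload 14.6 kg.
Tool frame: the origin (TCP) lies at the centre of the arm's flange, where the gripper is bolted on; the fingertips stand 173 mm ahead of it and the grasp point (between the pads) lies 155 mm ahead of it; z points along the fingers, y is the line along which they close (so a half turn about z gives the same grasp; the last joint's range is limited). The gripper opens to 85 mm and grips with 20 to 120 N. Pads are 22 mm wide; open, the fingers measure 114 mm over their backs; the gripper's body (76 mm by 85 mm) begins 54 mm behind the grasp point. The pads swing forward as they close: fully open they stand 13 mm farther back than shut.
Start: joints at [-0.067, 0.3, 1.521, -0, 1.321, -0.067], TCP at [549.992, -0.002, 404.681] pointing down, gripper open.
Joint ranges: [-3.03, 3.03], [-0.79, 2.21], [0.23, 2.52], [-1.04, 4.18], [0, 3.07], [-2.55, 2.55]. Speed limits (rad/s): [2.22, 2.22, 2.57, 3.14, 3.14, 3.14].

INTERFACE

Orientations are given as a unit quaternion [w, x, y, z].
In Python, from rig import bot, eyes gives the robot as it stands. Calls block until the motion is done:
- bot.move_to(position, orientation): joint-space move of the TCP to a pose.
- bot.servo_line(position, attitude=None, speed=150, until_force=None): straight line of the TCP; attitude=None keeps the orientation; speed is the mean speed in mm/s. With until_force (N) it stops when the force on the tool has changed by that much, and returns True; else False.
- bot.move_joints(angles): joint-space move.
- bot.move_gripper(opening, grip_force=None): finger opening in mm; grip_force is the grip in N (None keeps the last); returns when the fingers have stopped.
- bot.dwell(seconds).
- bot.ik(position, orientation): joint angles nearest the present ones, or None.
- eyes.read_camera(name): name is "scene" or "side" or "wrist"; returns a dict with "image" (480x640x3 uint8, blue, green, red), "depth" (480x640 float32, mm along the optical axis (not along the pixel's ray), 0 where there is no reading), "fovy" (degrees; the focal length in pixels is half the picture's height over the tangent of half this angle, whatever the lens; pixels are square), "cx", "cy" (the principal point, pixels), "eye" and "attitude" of the camera in the world; the wrist camera has in their place "mount" (4x4, takes a point from camera to tool coordinates, whose origin is the TCP and whose axes are the flange's). Camera axes: x right, y down, z forward; pixel columns grow to the right and rows downward; lengths in mm; the calibration is good to about 2 mm. The wrist camera is an equidistant fisheye: a pixel r from the principal point sees the ray r / f radians off the axis. A picture is of the moment at which its call begins: read the wrist's pose just before it.
A pose or a line that the arm cannot do raises bot.MotionError and nothing moves.
- bot.finish_job(): hands the job in; it is judged then, once.
Trained networks look in the newest picture that a camera, given by its name, has taken for a name from the list of things; names that differ only in an ending like _2 or _b are one class to them, and where a whole thing is asked for, a point or a joint stands for the part that bears it (a point fixed in the world has none). Each returns a list of dicts, best first, with "p" (0 to 1); they miss things now and then, are a little off and sometimes report something else, mostly with a low value. They report only what shows in the picture. A call takes as long as a camera call.
- eyes.look_for(camera, target): "pixel" ([row, column] in pixels, amid what is visible of it).
- eyes.trace(camera, target): "pixels" (480x640 bool, what is visible of it) and "pixel" ([row, column] in pixels, amid what is visible of it).
Readings, each from a call of its own:
- bot.read_clock(): time.
- bot.read_joint_positions(): joint angles.
- bot.read_qvel(): joint speeds.
- bot.read_effort(): joint torques, N m.
- bot.read_ee_pos(): TCP position.
- bot.read_tool_rot(): TCP orientation.
- bot.read_ft_force(): force on the tool from outside, world axes, zero at the start.
- bot.read_moment(): the same for the moment, N m.
- bot.read_grip_width(): finger opening in mm.
- bot.read_grip_force(): force on a finger pad.
Only numpy, scipy, OpenCV 4.12 (cv2) and the standard library are available. Lean on these libraries where they do the work, as an engineer would, in place of code of your own. Each camera call takes 0.05 s, during which the arm holds its last target. There are 200 camera calls.

TASK

Get the little green coffee grinder on the stove board grinding at full speed: first push its half-open catch drawer fully home until it clicks in, and only then turn the dial on its top clockwise, past the one-dot and two-dot clicks, to the three-dot click. The dial springs back to off as soon as it is let go, so finish with the dial still gripped and held at three dots. Leave the mug, spoon, jam jar and yoghurt pot where they stand.

Things in the scene. Friction and masses are not known exactly. Their poses are not given: they have to be found in the camera images.
- grinder: Low green-grey coffee grinder, 230 mm deep (x) by 150 wide (y); flat deck 88 mm above its underside, brown round hopper (91 mm across, top 164 mm up) at the back of the deck. Stands on a wooden board over the burners (board top at z = 0.063) and does not slide. Origin: centre of its underside; z up; the front, with the drawer, faces its -x. Place and yaw vary.
- grinder_drawer (a joint): Opening of the catch drawer in m: 0 = fully home, 0.085 = fully out; starts 0.035 to 0.065 out. Slides along the grinder's x, opens to its -x. About 1 N of friction; a sprung ball catch resists with about 4 N from 8 to 4 mm before home, then draws the drawer in and keeps it there.
- drawer_pull (a point): Centre of the front face of the drawer's dark pull, a bar 60 mm wide and 12 mm high that stands 17 mm out from the steel front plate (128 x 47 mm). 48.5 mm above the grinder's underside; moves with the drawer; drawer home, it is at x = -0.1405, y = 0 in the grinder's frame. Its x axis points into the grinder, the closing direction.
- dial_angle (a joint): Angle of the dial in rad, growing clockwise seen from above: 0 = off (ring mark), clicks at 0.42 (one dot), 0.84 (two dots), 1.26 (three dots), end stop at 1.38. A spring turns it back to 0: 0.04 N m at off, 0.12 at three dots; riding over each click adds about 0.04. It stays at no click by itself.
- grinder_dial: Dial; pinch its cream bar: 54 mm long (x), 14 thick (y), 25 high, orange pointer line at its +x end. Stands on a dark round skirt (62 mm across); bar from 96 to 121 mm above the grinder's underside. Origin: on the dial's upright axis, 88 mm up (x = -0.050, y = 0 in the grinder's frame). Pointer: off = 0.63 rad anticlockwise of the grinder's +x, three dots = 0.63 clockwise.
- mug: White mug, orange inside, 83 x 113 (with handle) x 93 mm high, loose, to the right of the grinder. Origin at the centre of its underside.
- coffee_spoon: Steel teaspoon, 130 x 27 x 11 mm, lying loose to the right of the open drawer. Origin under its middle, x along it.
- jam_jar: Jam jar with white lid, 75 mm across, 112 mm high, loose, to the left of the grinder. Origin at the centre of its underside.
- yoghurt_pot: White yoghurt pot, 72 mm across, 71 mm high, loose, to the left of the grinder. Origin at the centre of its underside.

How it is judged (in metres and radians):
On the way, in this order (a step that is already met when the one before it is completed fails the run):
1. the catch drawer is seated fully home, the dial still off (value of joint grinder_drawer below 0.0015 m and value of joint dial_angle below 0.2 rad), for 0.2 s.
2. the dial is held at the three-dot click (value of joint dial_angle above 1.14 rad and contact force between the fingers and grinder_dial above 1 N), for 0.5 s.
At the end, for the whole second after the job is handed in: The drawer is home (within 1.5 mm), the dial is in the three-dot click (at least 1.14 rad; the stop is at 1.38) and held there by the fingers on its bar, and mug, spoon, jar and pot are within 20 mm of where they stood (all of step 2 and value of joint grinder_drawer below 0.0015 m and distance of each of mug, coffee_spoon, jam_jar, yoghurt_pot from where it was at the start of the episode below 0.02 m); the arm keeps its last pose, push and grip.
It fails at once if the dial is turned out of off while the drawer is not home (value of joint dial_angle above 0.25 rad and value of joint grinder_drawer above 0.004 m).
It fails at once if the mug, jar or pot is tipped (angle between any of mug, jam_jar, yoghurt_pot's own z axis and vertical above 0.35 rad).
It also fails if it takes over 56 s, if anything falls off the work surface, if the arm or the gripper's body presses on something with over 40 N, if the wrist force passes 120 N, or if a joint passes its speed limit or range.

## Working session

There is one attempt and no reset: what is moved stays moved. The work goes in short steps, each a Python script; the robot and the scene stay as the last script left them, time stands still between calls to the robot, and variables do not carry over. Pictures are saved under pics/ and viewed, at most 10 in all, crops included, and the job is handed in when it is done.

```bash
ls; mkdir -p pics; cat > h.py <<'E'
import numpy as np, cv2
from scipy.spatial.transform import Rotation as R
from rig import bot, eyes
def rot(q): q=np.array(q); return R.from_quat(q[[1,2,3,0]]) if q.shape==(4,) else R.from_matrix(q)
def cloud(c):
    d=c["depth"]; h,w=d.shape; f=h/2/np.tan(np.radians(c["fovy"])/2)
    v,u=np.mgrid[:h,:w]; P=np.dstack([(u-c["cx"])/f*d,(v-c["cy"])/f*d,d])
    W=P.reshape(-1,3)@rot(c["attitude"]).as_matrix().T+np.array(c["eye"])
    W=W.reshape(h,w,3); W[d==0]=np.nan; return W
E
python3 - <<'E'
from h import *
for n in ("scene","side"):
    c=eyes.read_camera(n); cv2.imwrite(f"pics/{n}0.png",c["image"]); np.save(n+"0.npy",cloud(c))
    print(n,c["eye"],c["attitude"],c["fovy"])
    W=cloud(c)
    for t in ("grinder","drawer_pull","grinder_dial","mug","coffee_spoon","jam_jar","yoghurt_pot"):
        r=eyes.trace(n,t)
        for k in r[:2]:
            m=k["pixels"]; Q=W[m]; Q=Q[~np.isnan(Q[:,0])]
            print(t,round(k["p"],2),k["pixel"],m.sum(),np.percentile(Q,[2,50,98],axis=0).round().tolist() if len(Q) else None)
        if r: np.save(f"{n}_{t}.npy",r[0]["pixels"])
print(bot.read_clock())
E
```

```text
pics
rig.py
scene [  26.57602532 -485.50931292  475.26446069] [-0.49493131  0.76456391 -0.3409791   0.23284819] 57.01241455605266
grinder 0.62 [252.6, 354.8] 10860 [[486.0, -121.0, 74.0], [603.0, -63.0, 140.0], [742.0, 48.0, 219.0]]
grinder 0.29 [325.5, 370.1] 443 [[446.0, -182.0, 64.0], [516.0, -159.0, 68.0], [566.0, -135.0, 74.0]]
drawer_pull 0.63 [274.2, 307.9] 2441 [[479.0, -66.0, 82.0], [512.0, -7.0, 101.0], [608.0, 54.0, 127.0]]
grinder_dial 0.73 [234.1, 341.3] 530 [[585.0, -53.0, 153.0], [601.0, -33.0, 159.0], [635.0, 0.0, 185.0]]
mug 0.87 [277.1, 435.9] 3265 [[624.0, -256.0, 66.0], [638.0, -207.0, 125.0], [705.0, -158.0, 155.0]]
mug 0.74 [274.6, 305.6] 2452 [[479.0, -66.0, 82.0], [511.0, -8.0, 102.0], [607.0, 53.0, 127.0]]
coffee_spoon 0.8 [324.6, 371.7] 367 [[447.0, -182.0, 64.0], [526.0, -160.0, 68.0], [566.0, -136.0, 74.0]]
jam_jar 0.82 [210.2, 314.2] 1082 [[671.0, 83.0, 113.0], [687.0, 103.0, 151.0], [732.0, 144.0, 176.0]]
yoghurt_pot 0.59 [234.2, 271.5] 1081 [[555.0, 111.0, 64.0], [580.0, 130.0, 118.0], [625.0, 194.0, 134.0]]
side [558.38995821 756.24130471 723.78637815]
[... 202 characters left out ...]
 2272 [[482.0, -64.0, 81.0], [522.0, -6.0, 98.0], [560.0, 62.0, 127.0]]
grinder_dial 0.97 [236.1, 323.6] 796 [[587.0, -31.0, 153.0], [611.0, -14.0, 163.0], [638.0, 6.0, 184.0]]
mug 0.55 [195.5, 303.2] 1360 [[625.0, -235.0, 107.0], [662.0, -185.0, 136.0], [701.0, -151.0, 156.0]]
coffee_spoon 0.64 [235.9, 396.2] 142 [[445.0, -166.0, 64.0], [476.0, -147.0, 70.0], [529.0, -132.0, 75.0]]
coffee_spoon 0.63 [270.6, 370.6] 2301 [[483.0, -63.0, 81.0], [523.0, -5.0, 98.0], [562.0, 62.0, 127.0]]
jam_jar 0.58 [308.0, 253.3] 3237 [[673.0, 95.0, 74.0], [703.0, 144.0, 146.0], [739.0, 157.0, 176.0]]
yoghurt_pot 0.94 [323.1, 329.7] 2136 [[558.0, 114.0, 68.0], [593.0, 159.0, 132.0], [624.0, 175.0, 135.0]]
0.8
```

```bash
python3 - <<'E'
from h import *
D=[];B=[];H=[];F=[]
for n in ("scene","side"):
    W=np.load(n+"0.npy"); g=np.load(f"{n}_grinder.npy")
    g=cv2.dilate(g.astype(np.uint8),np.ones((9,9)))>0
    Q=W[g]; Q=Q[~np.isnan(Q[:,0])]
    d=Q[abs(Q[:,2]-151)<2.5]; h=Q[abs(Q[:,2]-227)<12]
    b=W[np.load(f"{n}_grinder_dial.npy")]; b=b[abs(b[:,2]-184)<3]
    p=W[np.load(f"{n}_drawer_pull.npy")]
    for nm,x in(("deck",d),("hop",h),("bar",b)):
        if len(x)>5: print(n,nm,len(x),cv2.minAreaRect(x[:,:2].astype(np.float32)),x[:,2].mean())
    D.append(d);B.append(b);H.append(h)
for nm,L in(("deck",D),("hop",H),("bar",B)):
    x=np.vstack(L)[:,:2].astype(np.float32); print(nm,cv2.minAreaRect(x),cv2.minEnclosingCircle(x))
# top view map of heights
W=np.vstack([np.load(n+"0.npy").reshape(-1,3) for n in("scene","side")]); W=W[~np.isnan(W[:,0])]
im=np.zeros((560,800),np.uint8); W=W[np.argsort(W[:,2])]
u=((820-W[:,0])*1.4).astype(int);v=((280-W[:,1])*1.4).astype(int)
ok=(u>=0)&(u<560)&(v>=0)&(v<800); im[u[ok],v[ok]]=np.clip(W[ok,2],0,255)
cv2.imwrite("pics/top.png",cv2.applyColorMap(im,cv2.COLORMAP_JET))
E
```

```text
scene deck 2629 ((734.4105224609375, -30.497665405273438), (405.5688781738281, 248.48529052734375), 13.573538780212402) 150.95016625643171
scene hop 534 ((718.8617553710938, -51.85382080078125), (79.98226928710938, 86.0325698852539), 64.322509765625) 218.83059527914597
scene bar 81 ((611.8242797851562, -25.599990844726562), (51.44306182861328, 12.47976303100586), 22.24049186706543) 183.49182976781464
side deck 4147 ((670.9793701171875, -23.109573364257812), (249.69447326660156, 265.62542724609375), 53.119136810302734) 150.7234511150299
side hop 1093 ((722.0023193359375, -45.383846282958984), (88.12562561035156, 85.56800842285156), 1.0690079927444458) 218.6023836598957
side bar 142 ((612.9443969726562, -22.18414306640625), (50.50877380371094, 14.774704933166504), 23.358535766601562) 183.05762942451926
deck ((727.6373901367188, 18.40185546875), (413.8380126953125, 281.9825744628906), 44.14402770996094) ((730.8572387695312, 8.77872085571289), 213.38116455078125)
hop ((721.7899780273438, -46.91072463989258), (89.23603820800781, 89.02317810058594), 49.71138381958008) ((721.7035522460938, -47.76656723022461), 46.0235710144043)
bar ((611.8975830078125, -23.41356658935547), (53.559730529785156, 15.8386812210083), 24.84527587890625) ((611.0223388671875, -21.630245208740234), 27.191631317138672)
```

View pics/scene0.png

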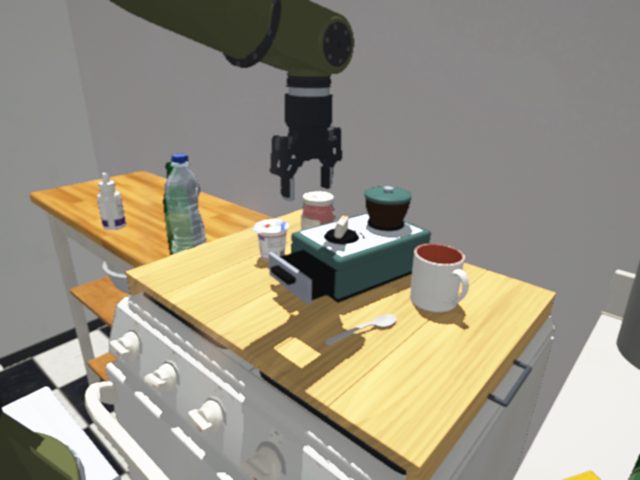

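View pics/side0.png

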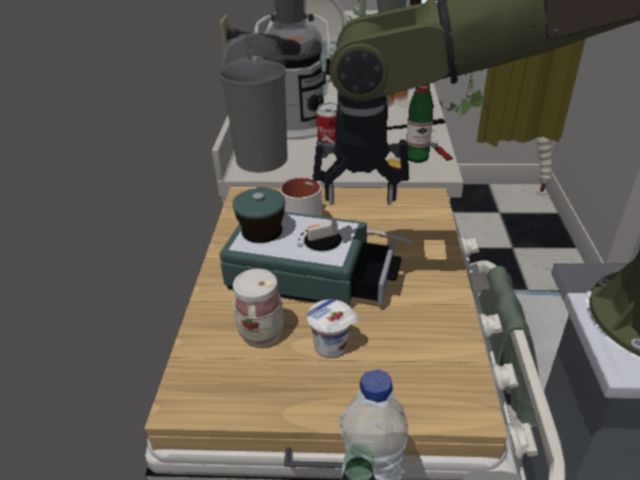

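View pics/top.png

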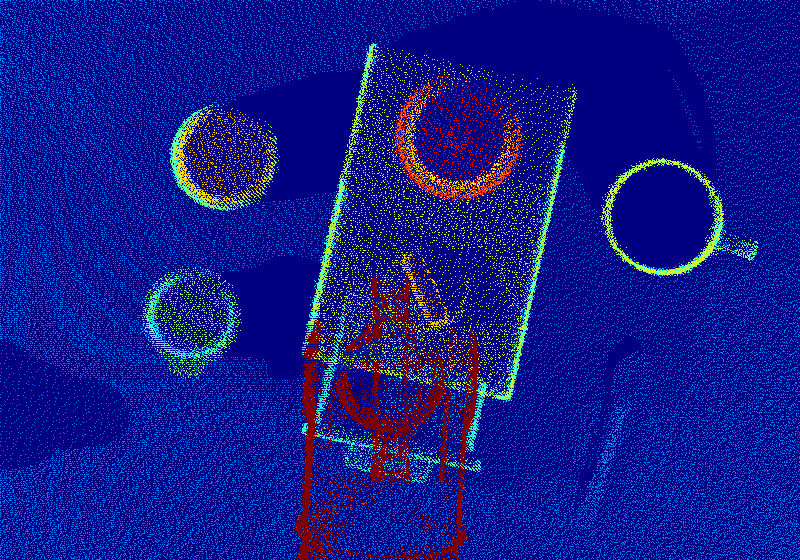

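Both views agree. The grinder is yawed about −0.214, the dial axis is near (612, −24) with the bar at off (scene pixel 343,227), and the drawer is about half out (scene 300,275). The mug is to the right, with the pot and jar to the left. I'll check the fit in the grinder frame and look at the kinematics.

```bash
cat >> h.py <<'E'
yaw=-0.214; O=np.array([661.,-34.5])
def g2w(x,y): c,s=np.cos(yaw),np.sin(yaw); return O+np.array([c*x-s*y,s*x+c*y])
def down(a): # tool z down, tool x axis at world angle a
    q=(R.from_euler('z',a)*R.from_euler('x',np.pi)).as_quat(); return [q[3],q[0],q[1],q[2]]
E
python3 - <<'E'
from h import *
c,s=np.cos(yaw),np.sin(yaw); M=np.array([[c,-s],[s,c]])
for n in("scene","side"):
    W=np.load(n+"0.npy").reshape(-1,3); W=W[~np.isnan(W[:,0])]; G=(W[:,:2]-O)@M; z=W[:,2]
    d=G[(abs(z-151)<2)&(abs(G[:,0])<125)&(abs(G[:,1])<85)]
    print(n,len(d),np.percentile(d,[.3,99.7],axis=0).round(1).tolist())
    for x0 in(-100,-50,0,50,100):
        e=d[abs(d[:,0]-x0)<12,1]; print(x0,np.percentile(e,[1,99]).round(1),end=' ')
    p=G[(z>103)&(z<119)&(abs(G[:,1])<25)&(G[:,0]<-125)]; print("\npull x",np.percentile(p[:,0],[1,5,50]).round(1))
    b=G[(z>181)&(z<187)&(np.hypot(G[:,0]+50,G[:,1])<32)]; print("bar",cv2.minAreaRect(b.astype(np.float32)))
print(bot.read_tool_rot(), down(0))
for a in np.arange(-4,5)*np.pi/4: print(round(a,2), np.round(x,2) if (x:=bot.ik([612,-24,335],down(a))) is not None else None)
E
```

```text
scene 2464 [[-111.5, -74.2], [111.0, 70.0]]
-100 [-72.4  68.2] -50 [-73.8  67.8] 0 [-71.9  67.8] 50 [-72.5  69.9] 100 [-73.5 -10. ] 
pull x [-184.8 -184.5 -179.4]
bar ((-48.650211334228516, -0.8571758270263672), (54.583038330078125, 12.47977352142334), 34.50177764892578)
side 3809 [[-111.7, -70.9], [111.6, 74.3]]
-100 [-68.4  72.8] -50 [-70.   74.4] 0 [-69.8  72.6] 50 [-69.3  73.6] 100 [-6.5 73.1] 
pull x [-185.  -184.7 -176.1]
bar ((-50.09776306152344, 1.4547481536865234), (51.795166015625, 14.774697303771973), 35.61982727050781)
[1.27307913e-05 7.07110780e-01 7.07102782e-01 7.31948262e-06] [np.float64(6.123233995736766e-17), np.float64(1.0), np.float64(0.0), np.float64(0.0)]
-3.14 [-0.1   0.5   1.41  0.    1.23 -1.67]
-2.36 [-0.1   0.5   1.41  0.    1.23 -2.46]
-1.57 None
-0.79 [-0.1   0.5   1.41 -0.    1.23  2.26]
0.0 [-0.1   0.5   1.41 -0.    1.23  1.47]
0.79 [-0.1   0.5   1.41 -0.    1.23  0.69]
1.57 [-0.1   0.5   1.41 -0.    1.23 -0.1 ]
2.36 [-0.1   0.5   1.41  0.    1.23 -0.88]
3.14 [-0.1   0.5   1.41  0.    1.23 -1.67]
```

Everything fits: the deck is centred, the bar is at (−50, 0) at +0.63 rad, and the drawer is 44.5 mm open. Next is the push.

```bash
python3 - <<'E'
from h import *
c=eyes.read_camera("wrist"); print(np.round(c["mount"],2).tolist())
q=down(yaw+np.pi)
p=g2w(-250,0); print(bot.ik([*p,400],q), bot.ik([*p,274],q))
bot.move_gripper(0,40)
bot.move_to([*p,400],q); bot.servo_line([*p,274],speed=150)
f0=np.array(bot.read_ft_force())
hit=bot.servo_line([*g2w(-215,0),274],speed=60,until_force=15)
hit=hit or bot.servo_line([*g2w(-140,0),274],speed=35,until_force=15)
P=np.array(bot.read_ee_pos()); c_,s_=np.cos(yaw),np.sin(yaw)
print(hit,P,(P[:2]-O)@np.array([[c_,-s_],[s_,c_]]),np.array(bot.read_ft_force())-f0,bot.read_clock())
c=eyes.read_camera("side"); cv2.imwrite("pics/push.png",c["image"][120:400,140:520])
E
```

```text
[[0.0, -0.96, -0.29, 72.63], [1.0, -0.0, 0.0, 1.15], [-0.0, -0.29, 0.96, 31.83], [0.0, 0.0, 0.0, 1.0]]
[-0.04326932  0.00282267  1.87443292  0.          1.26433706 -1.40006565] [-0.04326932  0.17789589  2.01291366  0.          0.9507831  -1.40006565]
True [515.5069971   -2.88588777 273.40971066] [-1.48888099e+02 -5.42856062e-03] [-0.95139837 -0.03654813  1.9265612 ] 6.225
```

View pics/push.png

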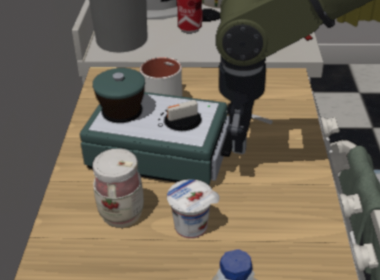

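The drawer looks home in the picture, with the front plate flush at (225,150). I'll confirm with a second, firmer push, then back off and measure.

```bash
python3 - <<'E'
from h import *
c_,s_=np.cos(yaw),np.sin(yaw); M=np.array([[c_,-s_],[s_,c_]])
h=bot.servo_line([*g2w(-138,0),274],speed=20,until_force=25)
print(h,(np.array(bot.read_ee_pos())[:2]-O)@M,bot.read_ft_force())
bot.dwell(0.3)
bot.servo_line([*g2w(-215,0),274],speed=120)
bot.servo_line([*g2w(-215,0),420],speed=250)
for n in("scene","side"):
    c=eyes.read_camera(n); W=cloud(c).reshape(-1,3); W=W[~np.isnan(W[:,0])]; G=(W[:,:2]-O)@M; z=W[:,2]
    p=G[(z>103)&(z<119)&(abs(G[:,1])<25)&(G[:,0]<-115)&(G[:,0]>-220)]; print("pull x",len(p),np.percentile(p[:,0],[1,5,50]).round(1))
    b=G[(z>181)&(z<187)&(np.hypot(G[:,0]+50,G[:,1])<32)]; print("bar",cv2.minAreaRect(b.astype(np.float32)))
print(bot.read_clock())
E
```

```text
True [-1.47948804e+02  7.15839300e-02] [-1.89447183  0.3475401   2.3813363 ]
pull x 214 [-139.8 -139.  -134.5]
bar ((-49.66067886352539, -1.6842918395996094), (53.00263977050781, 13.05068302154541), 35.41841125488281)
pull x 192 [-140.  -139.5 -132.1]
bar ((-48.86407470703125, 0.9869575500488281), (52.491546630859375, 17.576372146606445), 39.300201416015625)
8.4
```

The drawer is home: the pull is at −140 and two pushes hit a hard stop. Now the dial.

```bash
python3 - <<'E'
from h import *
a=yaw+0.63+np.pi; p=g2w(-50,0); q=down(a)
bot.move_gripper(50,80)
bot.move_to([*p,400],q)
bot.servo_line([*p,336],speed=80,until_force=15)
print(bot.read_ee_pos(),np.round(bot.read_joint_positions(),3))
c=eyes.read_camera("side"); cv2.imwrite("pics/pre.png",c["image"][120:400,140:520])
bot.move_gripper(0,80)
print(bot.read_grip_width(),bot.read_grip_force(),bot.read_ft_force(),bot.read_moment(),bot.read_clock())
c=eyes.read_camera("side"); cv2.imwrite("pics/grip.png",np.hstack([cv2.imread("pics/pre.png"),c["image"][120:400,140:520]]))
E
```

```text
[612.24830992 -23.89245464 336.5443902 ] [-0.099  0.498  1.409 -0.     1.234 -2.086]
12.007368160633746 79.52782988548279 [ 3.3260971  -8.2608391   1.82554534] [-1.13124376 -0.42778253  0.03460875] 11.0667
```

View pics/grip.png

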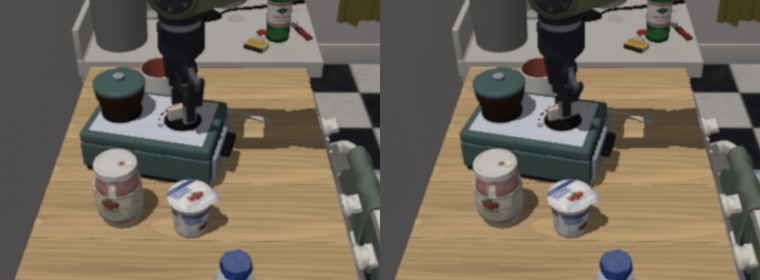

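The fingers have gripped the bar (12 mm opening, 80 N). I'll turn it in steps while watching the forces.

```bash
python3 - <<'E'
from h import *
j=np.array(bot.read_joint_positions())
for d in (.3,.6,.9,1.1,1.22,1.30):
    k=j.copy(); k[5]+=d; bot.move_joints(k.tolist())
    print(d,round(bot.read_grip_width(),1),round(bot.read_grip_force()),np.round(bot.read_ft_force(),1),np.round(bot.read_moment(),2))
bot.dwell(0.6)
W=eyes.read_camera("side"); cv2.imwrite("pics/e1.png",cv2.resize(W["image"][180:300,240:400],None,fx=4,fy=4))
c_,s_=np.cos(yaw),np.sin(yaw); M=np.array([[c_,-s_],[s_,c_]])
for n in("scene","side"):
    c=eyes.read_camera(n); w=cloud(c).reshape(-1,3); w=w[~np.isnan(w[:,0])]; G=(w[:,:2]-O)@M; z=w[:,2]
    p=G[(z>103)&(z<119)&(abs(G[:,1])<25)&(G[:,0]<-115)&(G[:,0]>-220)]; print("pull x",np.percentile(p[:,0],[1,5]).round(1))
    W_=cloud(c)
    for t in("mug","coffee_spoon","jam_jar","yoghurt_pot"):
        r=eyes.trace(n,t)
        if r: Q=W_[r[0]["pixels"]]; print(t,np.nanpercentile(Q,[2,50,98],axis=0).round().tolist())
print(bot.read_clock())
E
```

```text
0.3 12.4 79 [-0.2  0.8 -0.8] [ 0.64 -0.    0.05]
0.6 12.1 79 [ 1.2  5.5 -1.2] [ 1.25 -0.17  0.08]
0.9 12.4 79 [ 2.5  8.  -1.1] [ 1.56 -0.56  0.11]
1.1 12.1 79 [ 4.2  8.9 -2.3] [ 1.64 -0.78  0.01]
1.22 12.3 79 [ 4.3  8.6 -1.7] [ 1.72 -0.92  0.11]
1.3 12.1 79 [ 5.1  8.8 -2.8] [ 1.78 -1.05  0.15]
pull x [-139.5 -139.2]
mug [[625.0, -257.0, 64.0], [639.0, -207.0, 125.0], [722.0, -156.0, 155.0]]
coffee_spoon [[447.0, -182.0, 63.0], [511.0, -158.0, 69.0], [566.0, -134.0, 75.0]]
jam_jar [[671.0, 83.0, 107.0], [686.0, 105.0, 151.0], [737.0, 146.0, 176.0]]
yoghurt_pot [[558.0, 112.0, 65.0], [579.0, 128.0, 115.0], [624.0, 171.0, 134.0]]
pull x [-139.7 -139.4]
mug [[650.0, -234.0, 117.0], [688.0, -216.0, 140.0], [704.0, -55.0, 215.0]]
coffee_spoon [[446.0, -166.0, 61.0], [471.0, -146.0, 69.0], [512.0, -133.0, 75.0]]
jam_jar [[672.0, 94.0, 72.0], [703.0, 144.0, 146.0], [739.0, 157.0, 176.0]]
yoghurt_pot [[557.0, 114.0, 67.0], [592.0, 159.0, 132.0], [624.0, 175.0, 135.0]]
14.25
```

View pics/e1.png

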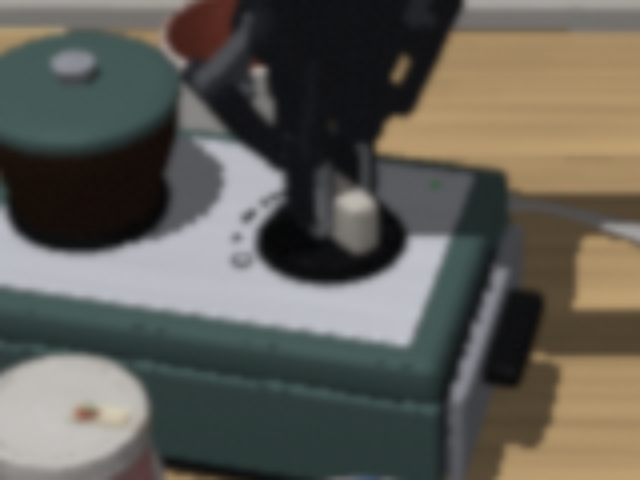

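The bar turned with the fingers and a small green lamp is now lit on the deck (435,183). The holding moment of 0.15 N m fits three dots. One numeric check of the bar's angle before handing in.

```bash
python3 - <<'E'
from h import *
c_,s_=np.cos(yaw),np.sin(yaw); M=np.array([[c_,-s_],[s_,c_]])
for n in("scene","side"):
    c=eyes.read_camera(n); w=cloud(c); im=c["image"].astype(int)
    G=(w[...,:2]-O)@M; z=w[...,2]
    m=(z>165)&(z<186)&(np.hypot(G[...,0]+50,G[...,1])<33)&(im.min(2)>90)
    g=G[m]+[50,0]; 
    if len(g)>5:
        r=cv2.minAreaRect(g.astype(np.float32)); mid=np.median(g[np.hypot(*g.T)>20],axis=0); print(n,len(g),r,mid,np.arctan2(mid[1],mid[0]),np.pi-0.63)
print(bot.read_grip_force(),bot.read_moment())
E
```

```text
scene 246 ((-2.6369171142578125, -4.847099304199219), (19.30918312072754, 54.194236755371094), 46.16151428222656) [ 13.08676502 -16.62575799] -0.9039474530712474 2.5115926535897932
side 117 ((-14.51954174041748, 12.785492897033691), (16.69195556640625, 16.86541748046875), 45.990882873535156) [-17.00804548  18.00198007] 2.327812114970239 2.5115926535897932
79.02643918991089 [ 1.73739338 -1.05941316  0.14658327]
```

```bash
python3 -c "
from h import *
print(bot.finish_job(), bot.read_clock())"
```

```text
the job is handed in; nothing more can be done
the job is handed in; nothing more can be done
```

I handed the job in with the drawer pushed home, the dial gripped at about 80 N and held at or just past three dots (turned about 1.3 rad; 1.14 needed, stop at 1.38), and the mug, spoon, jar and pot where they stood; the judge's result was not shown.

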